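# Hang the guard door on the glass grinder's lift-off hinge

## Task

Lift the yellow-framed guard door out of the plywood rack and hang it on the grinder: lower both of its steel hinge knuckles over the two brass hinge pins, keeping hold of it until both pins are well inside, then let go so that it rests fully down on both brackets, closed across the green wheel. Leave the grey blank panel standing in the rack.

Things in the scene. Friction and masses are not known exactly. Their poses are not given: they have to be found in the camera images.
- guard_mid (a point): Guard door upright in a rack slot 45 mm deep: yellow frame, clear window, 150 wide, 170 high, 8 mm thick, 0.35 kg. Point: panel centre, half-way up (85 mm). Axes: z up, x normal to panel, y along its width from hinge edge to free edge. Pinch across x its black top rail (16 mm thick, 120 long, 26 high; rail middle 72 mm above the point). Blank panel 100 mm away has no knuckles.
- knuckle_low (a point): Centre of the lower mouth of the door's lower knuckle; axes as the door's. From guard_mid: x 0, y -97, z -73 mm. The upper knuckle is the same, 120 mm above on one axis. Knuckles: steel tubes open at both ends, 26 mm tall, bore 24 mm, mouth flared to 34 mm inside, 40 mm outside.
- pin_top (a point): Upper brass hinge pin on the grinder: upright, 18 mm across, 32 tall, last 14 mm tapers to 6 mm. Point: centre of its foot, on the bracket disc (44 mm across, 8 thick) where the knuckle mouth rests. Axes: z up, y along the closed door from hinge to free edge, x towards the wheel; a closed door's axes agree. Post 22 mm wide, 172 high, at y -58 mm. Wheel starts at x +62 mm, motor 137 mm high.
- pin_low (a point): Lower hinge pin: same pin and bracket, exactly 120 mm below the upper on one vertical axis; point at its foot, 50 mm above the cart top; same axes. 80 mm are free from its tip to the upper bracket's underside: bring the lower knuckle in sideways there (open from -x, robot side, and from +y), then lower both together.
- blank_mid (a point): Grey blank panel without knuckles, same size and black rail as the door, upright in the other slot of the plywood rack, 100 mm from the door; leave it there. Point: its centre, half-way up; axes as the door's.
There are look-alikes about, which are no part of the job. Leave any orange look-alike of the part that bears guard_mid alone.

How it is judged:
On the way:
1. the door is held in the gripper while both pins are at least 12 mm inside their knuckles (contact force between the fingers and guard above 1 N and z of pin_top in the frame of guard_mid above 0.027 m and x of pin_top in the frame of guard_mid between -0.014 and 0.014 m and y of pin_top in the frame of guard_mid between -0.111 and -0.083 m and z of pin_low in the frame of guard_mid between -0.093 and -0.06 m and x of pin_low in the frame of guard_mid between -0.014 and 0.014 m and y of pin_low in the frame of guard_mid between -0.111 and -0.083 m), for 0.1 s.
At the end, for the whole second after the job is handed in: The guard door hangs released and at rest with both knuckles on their pins (axes within 12 mm, mouths within 7 mm of the brackets), upright within 10 degrees, within about 28 degrees of the closed position in front of the wheel; the grey panel is within 30 mm of where it stood (z of pin_top in the frame of guard_mid above 0.04 m and x of pin_top in the frame of guard_mid between -0.012 and 0.012 m and y of pin_top in the frame of guard_mid between -0.109 and -0.085 m and z of pin_low in the frame of guard_mid between -0.08 and -0.06 m and x of pin_low in the frame of guard_mid between -0.012 and 0.012 m and y of pin_low in the frame of guard_mid between -0.109 and -0.085 m and angle between guard_mid's own z axis and vertical below 0.17 rad and angle between the y axis of guard_mid and the y axis of pin_top, either way round below 0.5 rad and linear speed of guard below 0.03 m/s and distance of blank_mid from where it was at the start of the episode below 0.03 m); the robot touches nothing.
It fails at once if the grey blank panel is taken out of the rack (distance of blank_mid from where it was at the start of the episode above 0.05 m).
It also fails if it takes over 45 s, if anything falls off the work surface, if the arm or the gripper's body presses on something with over 40 N, if the wrist force passes 120 N, or if a joint passes its speed limit or range.

## Robot

A 6-joint arm with a two-finger parallel gripper is mounted at the origin on the work surface. World frame = base frame: x ahead of the robot, y to its left, z up, the work surface at z = 0. Lengths are in m, angles in rad, forces in N, time in s.
With the tool pointing down it reaches from about 0.275 to 0.875 m from the base axis. Payload 12.5 kg.
Tool frame: the origin (TCP) lies between the finger pads; the fingertips stand 19 mm ahead of it and the grasp point (between the pads) is the TCP; z points along the fingers, x is the direction in which the jaws open and shut, and the axes are right-handed (so a half turn about z gives the same grasp; the last joint's range is limited). The gripper opens to 85 mm and grips with 20 to 120 N. Pads are 22 mm wide; open, the fingers measure 114 mm over their backs; the gripper's body (76 mm by 85 mm) begins 54 mm behind the grasp point. The pads swing forward as they close: fully open they stand 13 mm farther back than shut.
Start: joints at [-0.085, 0.351, 1.652, -0, 1.139, -0.085], TCP at [0.55, 0, 0.214] pointing down, gripper open.
Joint ranges: [-2.75, 2.75], [-0.79, 2.1], [0.01, 2.65], [-1.57, 4.71], [0.07, 3.14], [-2.87, 2.87]. Speed limits (rad/s): [2.22, 2.22, 2.79, 3.14, 3.14, 3.14].

## Interface

Orientations are given as a rotation vector (axis times angle).
In Python, from cell import telemetry, vision, order gives the robot as it stands. The module is installed in compiled form; this text tells all that it offers.
- The arm moves only by the shell command python3 -m jog 'ROWS' [OPENING] [FORCE]. ROWS is JSON, a list that holds one entry, the list of rows, each a list of 6 numbers: the shift along the tool's x, y, z in m, then the turn, a rotation vector about the tool's x, y, z in rad. A call has 1 to 8 rows; each row is the pose to reach, as a shift and turn from the pose commanded when the call began, along the tool's axes at that moment; what a row does not reach only later rows make up. A row lasts 1/12 s, in which the tool goes at most 41.7 mm and 7.16 degrees, less where a joint would pass 70% of its speed; a pose out of reach is approached as far as the arm can. A call with a gripper value outside its range is refused whole. OPENING is the gripper command: -1 is shut, 1 is fully open, values between are in proportion, set as the call begins (- or left out, the last holds). The fingers move at their own pace and stop on an object; FORCE is the grip in N (left out, the last holds). Time passes only in rows, so rows that repeat a pose let the fingers close. It gives the time, the measured TCP pose, the force and the opening at its end, in the units of the state.
- telemetry.sense(): the state, without advancing time (a new reading comes with each control period).
- vision.snapshot(name): name is "scene" or "side" or "wrist"; returns a dict with "color" (420x560x3 uint8, red, green, blue), "range_z" (420x560 float32, m along the optical axis (not along the pixel's ray), 0 where there is no reading), "K" (3x3 intrinsics, pixels), "extrinsics" (4x4, takes a point from world to camera coordinates); the wrist camera has in their place "tool_from_camera" (4x4, takes a point from camera to tool coordinates, whose origin is the TCP and whose axes are the tool frame's). Camera axes: x right, y down, z forward; pixel columns grow to the right and rows downward; lengths in m; the calibration is good to about 2 mm. A picture is of the moment at which its call begins: read the wrist's pose just before it.
- order.hand_in(): hands the job in, once; it reports no verdict.
Trained networks look in a picture, given as the dict that the camera call returned (one of the last four; its "shot" number tells which), for a name from the list of things; names that differ only in an ending like _2 or _b are one class to them, and where a whole thing is asked for, a point or a joint stands for the part that bears it (a point fixed in the world has none). Each returns a list of dicts, best first, with "confidence" (0 to 1); they miss things now and then, are a little off and sometimes report something else, mostly with a low value. They report only what shows in the picture. A call takes as long as a camera call. They do not tell look-alikes from the thing itself.
- vision.spot_in(picture, target): "box" ([left, top, right, bottom] in pixels, round what is visible of it).
The state is a dict: "time_s": time; "joint_positions": joint angles; "qvel": joint speeds; "tau": joint torques, N m; "ee_pos": TCP position; "tool_rot": TCP orientation; "ft_force": force on the tool from outside, world axes, zero at the start; "ft_torque": the same for the moment, N m; "finger_gap": opening from 0.0 (shut) to 1.0 (fully open).
Only numpy, scipy, OpenCV 4.12 (cv2) and the standard library are available. Lean on these libraries where they do the work, as an engineer would, in place of code of your own. Each camera call takes 0.05 s, during which the arm holds its last target.

## Working session

There is one attempt and no reset: what is moved stays moved. The work goes in short steps, Python scripts to look and compute and a shell command to move; the robot and the scene stay as the last step left them, time stands still between calls to the robot, and variables do not carry over. Pictures are saved under pics/ and viewed, and the job is handed in when it is done.

```bash
mkdir -p pics; ls; cat > h.py <<'E'
import numpy as np, cv2
from cell import telemetry, vision, order
from scipy.spatial.transform import Rotation as R
def save(p,name): cv2.imwrite('pics/'+name+'.png',cv2.cvtColor(p['color'],cv2.COLOR_RGB2BGR))
def cloud(p,state=None):
    K=p['K'];z=p['range_z'].astype(float);h,w=z.shape
    u,v=np.meshgrid(np.arange(w),np.arange(h))
    P=np.stack([(u-K[0,2])/K[0,0]*z,(v-K[1,2])/K[1,1]*z,z],-1)
    if 'extrinsics' in p: T=np.linalg.inv(p['extrinsics'])
    else:
        W=np.eye(4);W[:3,:3]=R.from_rotvec(state['tool_rot']).as_matrix();W[:3,3]=state['ee_pos'];T=W@p['tool_from_camera']
    Q=P@T[:3,:3].T+T[:3,3]; Q[z==0]=np.nan
    return Q
E
python3 - <<'E'
from h import *
s=telemetry.sense();print(s)
for n in ['scene','side','wrist']:
    p=vision.snapshot(n);save(p,n+'0');np.savez('pics/'+n+'0.npz',**{k:v for k,v in p.items()})
    for t in ['guard_mid','pin_top','pin_low','blank_mid','knuckle_low']:
        print(n,t,[(round(d['confidence'],2),np.round(d['box'])) for d in vision.spot_in(p,t)][:4])
E
```

```text
pics
{'time_s': 0.0, 'joint_positions': array([-8.46115165e-02,  3.51243316e-01,  1.65245454e+00,  8.89014179e-06,
        1.13908063e+00, -8.46000382e-02]), 'qvel': array([-1.57538258e-04, -4.21397147e-05, -2.04393902e-06, -2.26110585e-04,
       -8.88298945e-04, -1.00631786e-03]), 'tau': array([ 1.33101348e-03, -5.06107914e+01, -2.91406649e+01,  6.01447425e-06,
        4.57781483e-03,  4.96419239e-05]), 'ee_pos': array([5.49639821e-01, 5.20723141e-05, 2.13942977e-01]), 'tool_rot': array([-3.14148385e+00,  2.38798942e-05,  1.85491554e-03]), 'ft_force': array([-0.75110526, -0.61959551, -1.08578408]), 'ft_torque': array([-0.04194349,  0.00649016, -0.01713432]), 'finger_gap': 1.000860294917869}
scene guard_mid [(0.95, array([223., 308., 355., 393.])), (0.82, array([373., 208., 473., 316.]))]
scene pin_top [(0.65, array([129., 133., 241., 284.]))]
scene pin_low []
scene blank_mid [(0.93, array([352., 245., 446., 350.]))]
scene knuckle_low [(0.77, array([370., 212., 471., 316.])), (0.74, array([222., 310., 352., 390.]))]
side guard_mid [(0.92, array([188., 118., 222., 221.])), (0.82, array([298., 125., 376., 212.]))]
side pin_top [(0.87, array([247., 282., 421., 420.]))]
side pin_low [(0.94, array([253., 278., 421., 420.]))]
side blank_mid [(0.61, array([249., 192., 256., 207.]))]
side knuckle_low [(0.93, array([298., 128., 375., 216.])), (0.68, array([188., 116., 217., 224.]))]
wrist guard_mid []
wrist pin_top [(0.92, array([262., 195., 560., 388.]))]
wrist pin_low [(0.7, array([260., 196., 559., 387.]))]
wrist blank_mid []
wrist knuckle_low []
```

View pics/scene0.png

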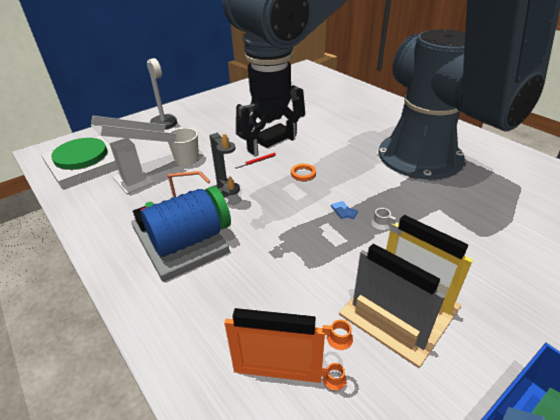

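View pics/side0.png

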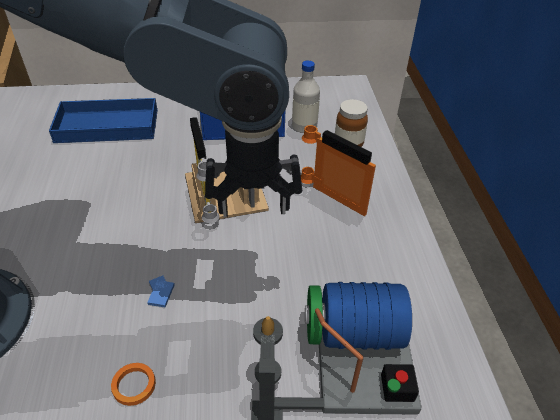

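View pics/wrist0.png

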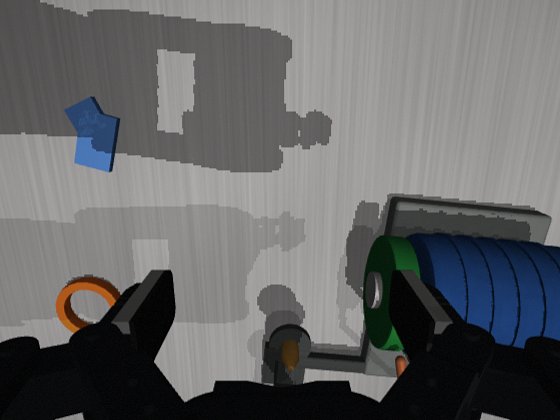

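The scene picture shows two door candidates. The yellow-framed door with a grey knuckle at (383,215) stands in the plywood rack at about (430,260), behind the grey blank panel at (398,295). The orange look-alike is at (280,345), outside the rack. The yellow one fits the description. The brass pins are at (222,145) and (231,184), on the dark post next to the green wheel. Next come measurements and an enlarged crop.

```bash
python3 - <<'E'
from h import *
P={n:dict(np.load(f'pics/{n}0.npz',allow_pickle=True)) for n in ['scene','side','wrist']}
c=P['scene']['color'][190:370,320:500]
cv2.imwrite('pics/crop_scene.png',cv2.resize(cv2.cvtColor(c,cv2.COLOR_RGB2BGR),None,fx=4,fy=4,interpolation=cv2.INTER_NEAREST)[:600,:720])
c=P['side']['color'][100:240,160:320];d=P['side']['color'][290:420,220:360]
a=cv2.resize(c,(640,560))[:560,:400]; b=cv2.resize(d,(400,371))
cv2.imwrite('pics/crop_side.png',cv2.cvtColor(np.hstack([a,cv2.copyMakeBorder(b,0,189,0,0,cv2.BORDER_CONSTANT)]),cv2.COLOR_RGB2BGR))
Q=cloud(P['scene']);S=cloud(P['side'])
s={'ee_pos':np.array([.54964,0,.21394]),'tool_rot':np.array([-3.14148,0,.001855])}
W=cloud(P['wrist'],s)
for n,(u,v) in dict(doorrail=(432,237),rack=(400,330),blankrail=(402,268),knk=(383,215),pint=(222,143),pinl=(231,183),table=(300,250)).items(): print(n,np.round(Q[v,u],4))
for n,(u,v) in dict(pint=(267,325),bracket=(262,340),knk=(209,212),rail=(197,140)).items(): print('side',n,np.round(S[v,u],4))
for n,(u,v) in dict(pint=(290,350),br=(280,335)).items(): print('wrist',n,np.round(W[v,u],4))
def stat(name,C,col,cond):
    m=cond&np.isfinite(C[...,2]); p=C[m]; print(name,m.sum(),np.round(p.min(0),4),np.round(p.max(0),4),np.round(np.median(p,0),4)); return p
for nm,C in (('scene',Q),('side',S),('wrist',W)):
    col=P[nm]['color'].astype(int); r,g,b=col[...,0],col[...,1],col[...,2]
    yel=(r>150)&(g>110)&(b<90)&(r-g<90)
    brass=(r>110)&(g<r*0.8)&(g>r*0.45)&(b<r*.5)
    stat(nm+' yel',C,col,yel)
    grn=(g>90)&(r<60)&(b<90); 
    m=grn&(C[...,2]>.03); stat(nm+' grn',C,col,m)
E
```

```text
doorrail [0.4525 0.3211 0.1724]
rack [0.5576 0.3637 0.0445]
blankrail [0.5519 0.3352 0.1759]
knk [0.4509 0.2148 0.1519]
pint [ 0.5658 -0.1736  0.1808]
pinl [ 0.5601 -0.1652  0.0685]
table [ 0.5348  0.0705 -0.0014]
side pint [ 0.5558 -0.1812  0.194 ]
side bracket [ 0.5477 -0.1908  0.1709]
side knk [0.4608 0.2077 0.0483]
side rail [0.4466 0.2895 0.1796]
wrist pint [ 0.5575 -0.1651  0.0668]
wrist br [ 0.5475 -0.16    0.05  ]
scene yel 835 [-0.6244 -1.0529 -0.0978] [0.8151 0.4124 0.2024] [0.4398 0.3788 0.0913]
scene grn 1213 [ 0.4678 -0.688   0.0356] [0.8723 0.5845 0.1315] [ 0.79   -0.6     0.0495]
side yel 495 [-0.3289 -0.2092 -0.0885] [0.8147 1.4467 0.2038] [ 0.3065 -0.1411  0.0124]
side grn 443 [ 0.631  -0.2343  0.0622] [ 0.7614 -0.0602  0.1323] [ 0.6459 -0.1102  0.1239]
wrist yel 12 [ 0.2867 -0.183  -0.0011] [ 0.3494 -0.1367  0.0144] [ 0.3004 -0.1698  0.0126]
wrist grn 146 [ 0.6337 -0.1251  0.1144] [ 0.6563 -0.0582  0.1293] [ 0.6371 -0.1096  0.1255]
```

View pics/crop_scene.png

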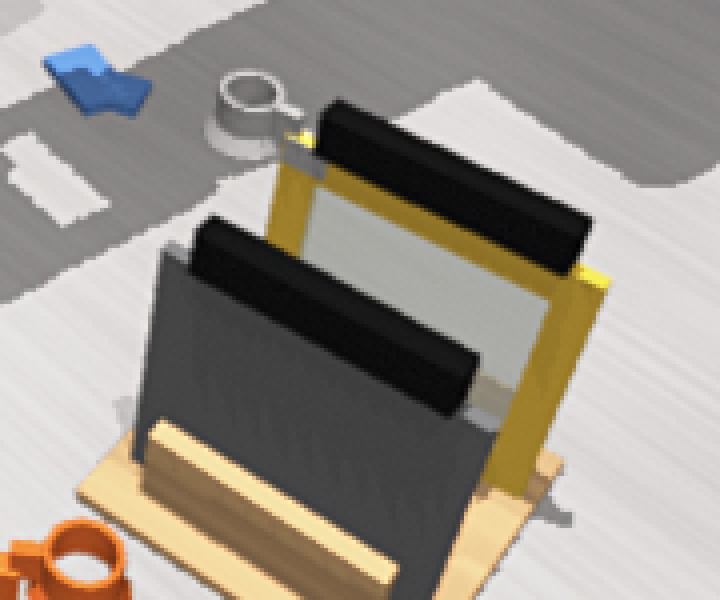

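View pics/crop_side.png

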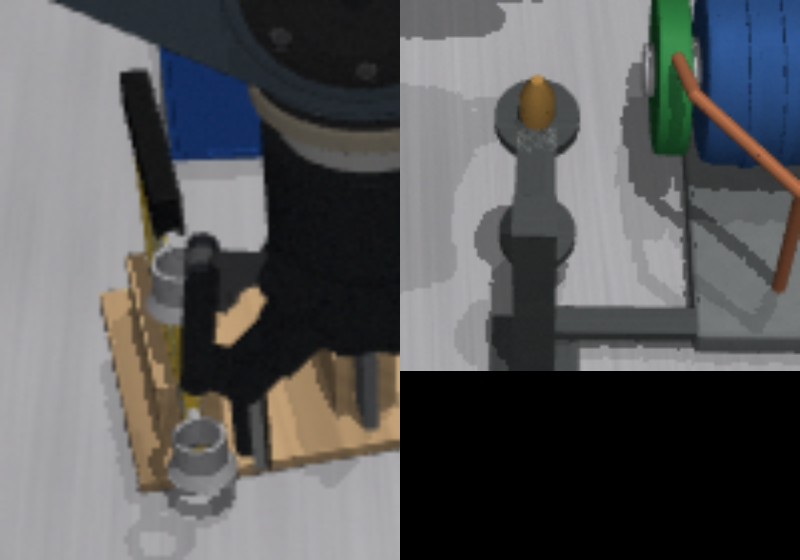

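The crop shows steel knuckles on the yellow-framed door in the rack. The blank in front of it has none, and the orange one is a separate object. Next I fit the rail and the knuckles.

```bash
python3 - <<'E'
from h import *
P={n:dict(np.load(f'pics/{n}0.npz',allow_pickle=True)) for n in ['scene','side','wrist']}
Q=cloud(P['scene']);S=cloud(P['side'])
def rect(nm,p):
    (c,wh,a)=cv2.minAreaRect((p[:,:2]*1000).astype(np.float32)); print(nm,len(p),np.round(c,1),np.round(wh,1),round(a,1),'z',np.round(np.percentile(p[:,2],[1,50,99]),4))
for nm,C,I in (('scene',Q,P['scene']),('side',S,P['side'])):
    dark=I['color'].max(-1)<45
    box=lambda x0,x1,y0,y1,z0,z1:(C[...,0]>x0)&(C[...,0]<x1)&(C[...,1]>y0)&(C[...,1]<y1)&(C[...,2]>z0)&(C[...,2]<z1)
    m=box(.41,.5,.2,.42,.15,.21)&dark; 
    if m.sum()>20:
        rect(nm+' rail',C[m]); zt=np.percentile(C[m][:,2],99)
        rect(nm+' railtop',C[m&(C[...,2]>zt-.005)])
    m=box(.51,.6,.2,.42,.15,.21)&dark
    if m.sum()>20: rect(nm+' blank',C[m])
    m=box(.40,.5,.18,.235,.02,.3); rect(nm+' knuckles',C[m]) if m.sum()>5 else 0
    m=box(.40,.5,.18,.235,.12,.3)
    if m.sum()>5: rect(nm+' upper k',C[m])
    m=box(.40,.5,.18,.235,.02,.12)
    if m.sum()>5: rect(nm+' lower k',C[m])
    col=I['color'].astype(int);r,g,b=col[...,0],col[...,1],col[...,2]
    brass=(r>90)&(g<r*0.85)&(g>r*0.4)&(b<r*.5)
    for z0,z1,t in((.05,.1,'low'),(.165,.22,'top')):
        m=box(.52,.6,-.21,-.14,z0,z1)&brass
        if m.sum()>5: rect(nm+' pin '+t,C[m]); print(np.median(C[m],0))
    for z0,z1,t in((.04,.054,'low'),(.162,.174,'top')):
        m=box(.5,.62,-.26,-.12,z0,z1)&~brass
        if m.sum()>5: rect(nm+' disc '+t,C[m])
E
```

```text
scene rail 1068 [448.  316.6] [ 18.2 118.3] 9.1 z [0.1571 0.1749 0.1816]
scene railtop 474 [447.1 316.5] [ 16.6 118.3] 9.2 z [0.1768 0.1798 0.1819]
scene blank 1284 [546.5 331. ] [ 16.5 117.9] 9.7 z [0.1556 0.1753 0.1813]
scene knuckles 315 [465.4 219.9] [33.1 32.1] 46.6 z [0.1422 0.1579 0.1693]
scene upper k 315 [465.4 219.9] [33.1 32.1] 46.6 z [0.1422 0.1579 0.1693]
scene pin low 64 [ 561.2 -168.6] [11.6 14.9] 54.3 z [0.0512 0.0661 0.0816]
[ 0.56044263 -0.16800847  0.06609912]
scene pin top 78 [ 561.5 -169.7] [10.5 15.9] 50.1 z [0.1705 0.1845 0.2016]
[ 0.56115293 -0.16841323  0.18452238]
scene disc low 205 [ 557.7 -196.8] [92.6 41.6] 87.1 z [0.0411 0.0492 0.0524]
scene disc top 252 [ 552.6 -195. ] [92.5 43.3] 74.9 z [0.1629 0.1696 0.173 ]
side rail 322 [445.6 313.7] [ 15.5 123. ] 9.5 z [0.1584 0.1795 0.1825]
side railtop 240 [445.7 313.1] [ 15.3 119.8] 9.5 z [0.1778 0.1801 0.1826]
side knuckles 418 [460.5 217.2] [33.8 34.7] 46.3 z [0.0217 0.0466 0.1697]
side upper k 160 [452.7 217.7] [34.6 21.8] 85.4 z [0.1424 0.1574 0.1702]
side lower k 258 [460.5 217.3] [33.3 35. ] 47.8 z [0.0214 0.0363 0.0502]
side pin top 151 [ 557.4 -178.2] [13.8 11.7] 44.2 z [0.1713 0.1899 0.2034]
[ 0.55717513 -0.17983711  0.18990331]
side disc low 227 [ 555.  -200.7] [87.3 41.3] 86.0 z [0.0407 0.0491 0.0533]
side disc top 959 [ 555.4 -198.4] [91.1 42.9] 86.1 z [0.1629 0.1702 0.1734]
```

```bash
python3 - <<'E'
from h import *
from scipy.optimize import least_squares
P={n:dict(np.load(f'pics/{n}0.npz',allow_pickle=True)) for n in ['scene','side']}
pts=[];
for nm in P:
    C=cloud(P[nm]);col=P[nm]['color'].astype(int);r,g,b=col[...,0],col[...,1],col[...,2]
    print(nm,'cam',np.round(np.linalg.inv(P[nm]['extrinsics'])[:3,3],2))
    brass=(r>90)&(g<r*0.85)&(g>r*0.4)&(b<r*.5)
    for z0 in (.05,.17):
        m=brass&(abs(C[...,0]-.56)<.03)&(abs(C[...,1]+.175)<.03)&(C[...,2]>z0+.003)&(C[...,2]<z0+.03)
        p=C[m]; 
        if len(p)<10: continue
        h=p[:,2]-z0; rad=np.where(h<18e-3,9e-3,9e-3-(h-18e-3)*6/14)
        f=lambda c:np.hypot(p[:,0]-c[0],p[:,1]-c[1])-rad
        s=least_squares(f,[.557,-.175],loss='soft_l1',f_scale=.001); print(nm,z0,len(p),np.round(s.x*1000,1),np.sqrt(np.mean(s.fun**2)))
    # disc top rim circle by mask of disc pts away from post
    for z0 in (.05,.17):
        m=~brass&(abs(C[...,0]-.557)<.03)&(C[...,1]>-.19)&(C[...,1]<-.14)&(abs(C[...,2]-z0)<.004)
        if m.sum()>20:
            c,rr=cv2.minEnclosingCircle((C[m][:,:2]*1000).astype(np.float32)); print(' disc',nm,z0,np.round(c,1),round(rr,1), np.round(np.median(C[m][:,2]),4))
E
python3 -m jog '[[[-0.10,-0.31,-0.045,0,0,-0.162],[-0.10,-0.31,-0.045,0,0,-0.162],[-0.10,-0.31,-0.045,0,0,-0.162],[-0.10,-0.31,-0.045,0,0,-0.162],[-0.10,-0.31,-0.045,0,0,-0.162],[-0.10,-0.31,-0.045,0,0,-0.162],[-0.10,-0.31,-0.045,0,0,-0.162],[-0.10,-0.31,-0.045,0,0,-0.162]]]' 0.6 60
```

```text
scene cam [0.96 0.56 0.65]
scene 0.05 58 [ 558.2 -174.1] 0.0013255287110917283
scene 0.17 66 [ 557.9 -174.8] 0.0013074289814735765
 disc scene 0.05 [ 559.1 -171.9] 22.7 0.0495
 disc scene 0.17 [ 558.5 -171.9] 22.7 0.1695
side cam [ 0.53 -0.59  0.82]
side 0.17 129 [ 557.  -173.6] 0.0007542024544941466
 disc side 0.05 [ 556.8 -174.5] 22.4 0.0496
 disc side 0.17 [ 557.1 -174. ] 22.2 0.1699
time_s: 1.57
ee_pos: [0.4488, 0.3122, 0.2601]
tool_rot: [-3.131, -0.255, -0.001]
ft_force: [-0.2, 0.8, -0.1]
finger_gap: 0.799
```

```bash
python3 - <<'E'
from h import *
s=telemetry.sense();p=vision.snapshot('wrist');save(p,'wrist1');W=cloud(p,s)
print(s['ee_pos'],s['time_s'])
C=W;dark=p['color'].max(-1)<60
m=dark&(abs(C[...,0]-.447)<.05)&(abs(C[...,1]-.315)<.09)&(C[...,2]>.172)&(C[...,2]<.19)
q=C[m];print(m.sum());print(cv2.minAreaRect((q[:,:2]*1000).astype(np.float32)),np.median(q,0)) if len(q)>20 else 0
m=(abs(C[...,0]-.462)<.03)&(abs(C[...,1]-.219)<.025)&(C[...,2]>.155)&(C[...,2]<.18)
q=C[m];print(m.sum());print(cv2.minAreaRect((q[:,:2]*1000).astype(np.float32)),np.median(q,0)) if len(q)>20 else 0
E
```

```text
[0.44884088 0.31221965 0.26007685] 1.5667
3882
((446.1965026855469, 316.17840576171875), (15.845849990844727, 119.63270568847656), 9.277327537536621) [0.44544129 0.32281805 0.18003066]
926
((462.8359069824219, 223.6405029296875), (37.73445129394531, 29.316532135009766), 72.41751861572266) [0.46160356 0.22294502 0.16642951]
```

View pics/wrist1.png

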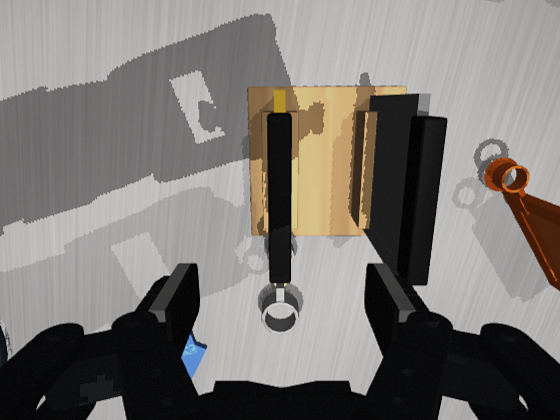

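The wrist view shows the door rail at (280,198) centred between the fingers, its knuckle at (280,310), and the blank's rail clear on the right at (428,200). The rail measures 120 × 16 mm as described, so I descend and grip.

```bash
python3 -m jog '[[[-0.002,-0.004,0.04,0,0,0],[-0.002,-0.004,0.065,0,0,0],[-0.002,-0.004,0.085,0,0,0],[-0.002,-0.004,0.092,0,0,0],[-0.002,-0.004,0.092,0,0,0]]]'
python3 -m jog '[[[0,0,0,0,0,0],[0,0,0,0,0,0],[0,0,0,0,0,0],[0,0,0,0,0,0],[0,0,0,0,0,0],[0,0,0,0,0,0]]]' -1 80
```

```text
time_s: 2.03
ee_pos: [0.4468, 0.3132, 0.1662]
tool_rot: [3.13, 0.254, -0.004]
ft_force: [-0.2, 0.0, -0.8]
finger_gap: 0.801
time_s: 2.53
ee_pos: [0.4475, 0.3137, 0.1679]
tool_rot: [-3.131, -0.254, -0.001]
ft_force: [0.9, -0.3, 0.2]
finger_gap: 0.001
```

Finger gap 0.001 means the jaws shut on nothing, where a 16 mm rail should give about 0.19. I look before moving.

```bash
python3 - <<'E'
from h import *
s=telemetry.sense();print(s['ee_pos'],s['finger_gap'],s['ft_force'])
for n in ['scene','side','wrist']:
    p=vision.snapshot(n);save(p,n+'2');np.savez('pics/'+n+'2.npz',**p)
a=cv2.imread('pics/wrist2.png');b=cv2.imread('pics/scene2.png')[170:380,260:540];b=cv2.resize(b,(240*2,360))
c=cv2.imread('pics/side2.png')[60:270,120:330]
cv2.imwrite('pics/c2.png',np.hstack([cv2.resize(b,(400,300)),cv2.resize(c,(300,300))]))
E
```

```text
[0.44751717 0.31369232 0.16788426] 0.0005329073895829078 [ 0.88218033 -0.26286794  0.20210394]
```

View pics/wrist2.png

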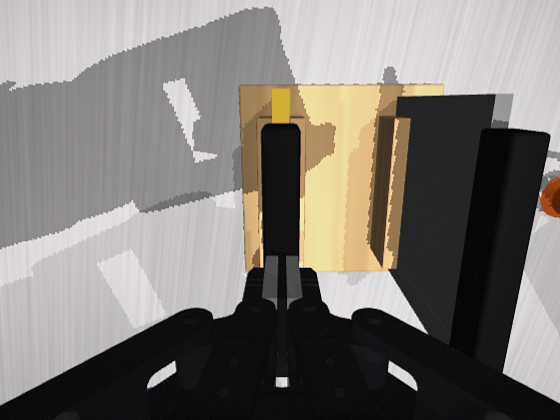

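View pics/c2.png

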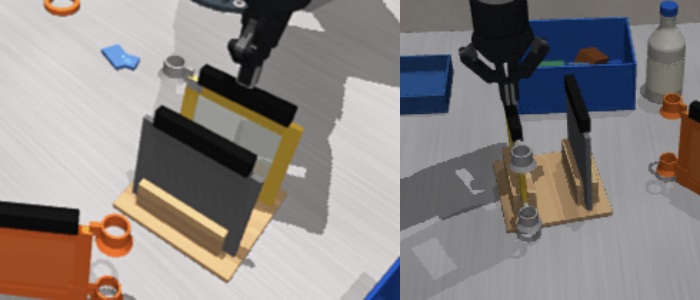

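```bash
python3 - <<'E'
from h import *
b=cv2.imread('pics/scene2.png')[165:285,380:500];c=cv2.imread('pics/side2.png')[80:200,170:270]; 
b=np.clip(b.astype(float)*2.5,0,255).astype(np.uint8);c=np.clip(c.astype(float)*2.5,0,255).astype(np.uint8)
cv2.imwrite('pics/c3.png',np.hstack([cv2.resize(b,(400,400)),cv2.resize(c,(333,400))]))
w=cv2.imread('pics/wrist2.png')[220:420,180:380];w=np.clip(w.astype(float)*3,0,255).astype(np.uint8);cv2.imwrite('pics/c4.png',cv2.resize(w,(600,600)))
p=dict(np.load('pics/wrist2.npz'));s=telemetry.sense();W=cloud(p,s)
for v in range(180,400,20): print(v,np.round(W[v,[250,262,272,280,284,292,300,310],2],3))
E
```

```text
180 [0.01  0.179 0.179 0.18  0.181 0.18  0.055 0.01 ]
200 [0.01  0.179 0.18  0.179 0.18  0.18  0.056 0.01 ]
220 [0.011 0.178 0.18  0.18  0.18  0.18  0.055 0.009]
240 [0.011 0.055 0.18  0.181 0.18  0.179 0.054 0.01 ]
260 [0.01  0.057   nan 0.193 0.193 0.193 0.055 0.01 ]
280 [0.202 0.202 0.21  0.211 0.21  0.21  0.21  0.202]
300 [0.228 0.228 0.223 0.222 0.222 0.222 0.224 0.227]
320 [0.235 0.236 0.236 0.222 0.221 0.236 0.236 0.236]
340 [0.252 0.251 0.233 0.221 0.222 0.24  0.252 0.253]
360 [0.259 0.256 0.233 0.18  0.181 0.233 0.255 0.258]
380 [0.265 0.255 0.238 0.167 0.168 0.237 0.255 0.265]
```

View pics/c3.png

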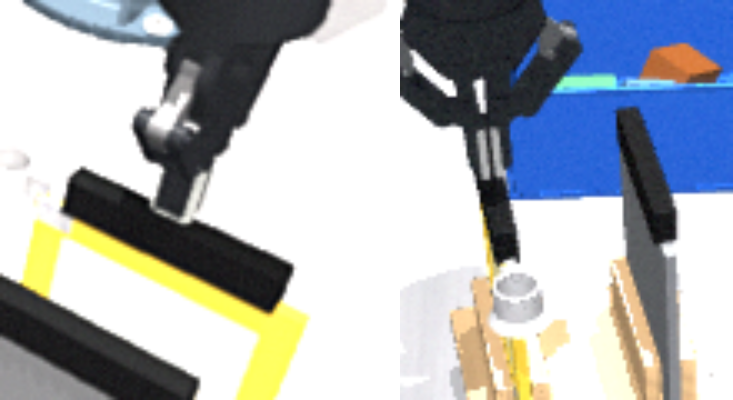

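View pics/c4.png

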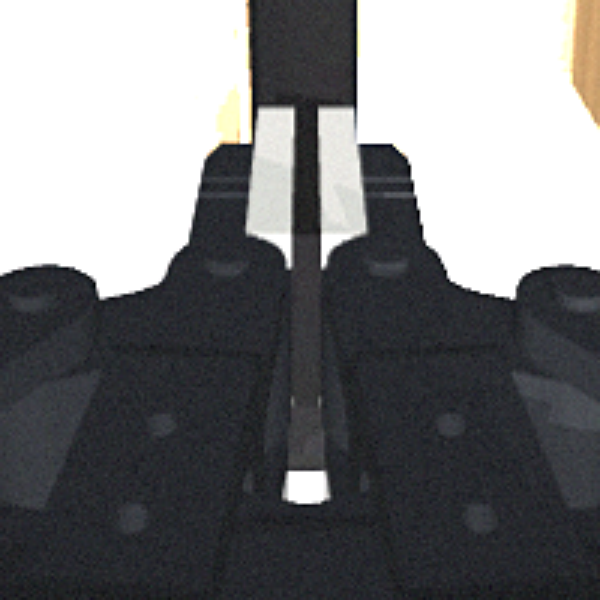

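```bash
python3 - <<'E'
from h import *
for n in('scene','side'):
    p=dict(np.load(f'pics/{n}2.npz'));C=cloud(p);col=p['color']
    if n=='scene':
        for v in range(215,250,3): print(v,[(u,*np.round(C[v,u]*1000).astype(int),int(col[v,u].max())) for u in (426,431,434,438,444)])
    else:
        for v in range(108,170,4): print(v,[(u,*np.round(C[v,u]*1000).astype(int),int(col[v,u].max())) for u in (192,195,198,202)])
p=dict(np.load('pics/wrist2.npz'));s=telemetry.sense();W=cloud(p,s)
for v in range(246,320,5): print(v,[(u,*np.round(W[v,u]*1000) ,int(p['color'][v,u].max())) for u in (268,276,281,290)])
E
```

```text
215 [(426, np.int64(218), np.int64(181), np.int64(2), 218), (431, np.int64(478), np.int64(321), np.int64(236), 15), (434, np.int64(487), np.int64(330), np.int64(247), 13), (438, np.int64(474), np.int64(330), np.int64(240), 21), (444, np.int64(182), np.int64(208), np.int64(0), 113)]
218 [(426, np.int64(225), np.int64(187), np.int64(0), 193), (431, np.int64(458), np.int64(313), np.int64(213), 21), (434, np.int64(476), np.int64(326), np.int64(232), 17), (438, np.int64(469), np.int64(329), np.int64(230), 49), (444, np.int64(192), np.int64(215), np.int64(0), 129)]
221 [(426, np.int64(456), np.int64(304), np.int64(200), 142), (431, np.int64(458), np.int64(314), np.int64(207), 20), (434, np.int64(458), np.int64(319), np.int64(211), 19), (438, np.int64(452), np.int64(323), np.int64(210), 86), (444, np.int64(200), np.int64(221), np.int64(-1), 131)]
224 [(426, np.int64(462), np.int64(309), np.int64(200), 67), (431, np.int64(459), np.int64(316), np.int64(203), 19), (434, np.int64(459), np.int64(321), np.int64(206), 19), (438, np.int64(451), np.int64(324), np.int64(203), 98), (444, np.int64(211)
[... 9412 characters left out ...]
.0), 117), (281, np.float64(446.0), np.float64(321.0), np.float64(222.0), 19), (290, np.float64(448.0), np.float64(326.0), np.float64(228.0), 12)]
311 [(268, np.float64(441.0), np.float64(325.0), np.float64(232.0), 16), (276, np.float64(444.0), np.float64(321.0), np.float64(224.0), 16), (281, np.float64(446.0), np.float64(319.0), np.float64(222.0), 21), (290, np.float64(448.0), np.float64(326.0), np.float64(231.0), 18)]
316 [(268, np.float64(441.0), np.float64(325.0), np.float64(234.0), 17), (276, np.float64(444.0), np.float64(321.0), np.float64(227.0), 14), (281, np.float64(446.0), np.float64(318.0), np.float64(222.0), 22), (290, np.float64(448.0), np.float64(326.0), np.float64(235.0), 11)]
```

The pictures disagree with the stated TCP. The shut pads, seen by all three cameras, span z ≈ 0.187–0.222 m, with the tips just above the rail top at 0.181. The reported TCP is 0.168, so the real grasp point lies about 37 mm behind it along the tool axis. Laterally it agrees. The door hasn't moved, so I reopen, go 37 mm lower and grip again.

```bash
python3 -m jog '[[[0,0,-0.005,0,0,0],[0,0,-0.005,0,0,0],[0,0,-0.005,0,0,0],[0,0,-0.005,0,0,0]]]' 0.4 80
python3 -m jog '[[[0,0,0.015,0,0,0],[0,0,0.03,0,0,0],[0,0,0.042,0,0,0],[0,0,0.042,0,0,0]]]'
python3 -m jog '[[[0,0,0,0,0,0],[0,0,0,0,0,0],[0,0,0,0,0,0],[0,0,0,0,0,0],[0,0,0,0,0,0]]]' -1 80
python3 - <<'E'
from h import *
s=telemetry.sense();print(s['ee_pos'],s['finger_gap'])
p=vision.snapshot('wrist');save(p,'wrist3');p=vision.snapshot('side');save(p,'side3')
E
```

```text
time_s: 3.02
ee_pos: [0.4474, 0.3137, 0.1726]
tool_rot: [-3.131, -0.254, -0.0]
ft_force: [0.3, 0.4, 0.7]
finger_gap: 0.563
time_s: 3.35
ee_pos: [0.4463, 0.313, 0.1283]
tool_rot: [3.13, 0.254, -0.005]
ft_force: [0.0, -0.3, -0.7]
finger_gap: 0.701
time_s: 3.77
ee_pos: [0.4479, 0.314, 0.1315]
tool_rot: [-3.131, -0.254, -0.003]
ft_force: [-1.1, 0.7, 6.2]
finger_gap: 0.175
[0.44787613 0.31397215 0.13148591] 0.17531349194675228
```

View pics/wrist3.png

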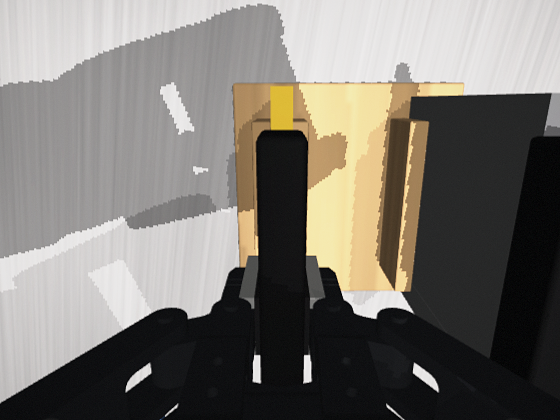

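The rail is now between the pads at rows 255–300 and the gap is 0.175 (about 15 mm), so the grasp is good. Now I lift 86 mm straight up.

```bash
python3 -m jog '[[[0,0,-0.01,0,0,0],[0,0,-0.03,0,0,0],[0,0,-0.05,0,0,0],[0,0,-0.07,0,0,0],[0,0,-0.086,0,0,0],[0,0,-0.086,0,0,0],[0,0,-0.086,0,0,0]]]' - 100
python3 - <<'E'
from h import *
s=telemetry.sense();print(s['ee_pos'],s['finger_gap'],s['ft_force'])
for n in('scene','side'):
    p=vision.snapshot(n);save(p,n+'4');np.savez(f'pics/{n}4.npz',**p)
a=cv2.imread('pics/scene4.png')[130:400,250:530];b=cv2.imread('pics/side4.png')[20:290,80:360]
cv2.imwrite('pics/c5.png',cv2.resize(np.hstack([a,b]),(784,378)))
E
```

```text
time_s: 4.45
ee_pos: [0.4473, 0.3136, 0.2167]
tool_rot: [-3.131, -0.254, -0.001]
ft_force: [-0.3, -0.2, -5.1]
finger_gap: 0.167
[0.44731431 0.3136279  0.21673124] 0.16691954961787814 [-0.27447646 -0.21300773 -5.05451152]
```

View pics/c5.png

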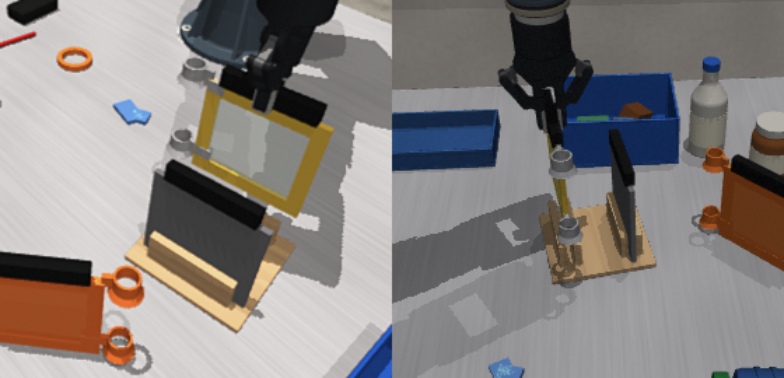

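```bash
cat > kn.py <<'E'
from h import *
from scipy.optimize import least_squares
def knuck(C,c0,zrange,rout=None):
    # circle fit to knuckle outside points
    m=np.isfinite(C[...,2])&(np.hypot(C[...,0]-c0[0],C[...,1]-c0[1])<.026)&(C[...,2]>zrange[0])&(C[...,2]<zrange[1])
    return C[m]
E
python3 - <<'E'
from kn import *
for n in('scene','side'):
    p=dict(np.load(f'pics/{n}4.npz'));C=cloud(p)
    for z0 in (.109,.229):
        q=knuck(C,(.462,.220),(z0-.012,z0+.032)); 
        if len(q)<15: print(n,z0,len(q));continue
        print(n,z0,len(q),'z',np.round(np.percentile(q[:,2],[1,99]),4))
        for a,b,t in((-.003,.008,'mouth'),(.02,.03,'top')):
            r=q[(q[:,2]>z0+a)&(q[:,2]<z0+b)]
            if len(r)>10:
                c,rr=cv2.minEnclosingCircle((r[:,:2]*1000).astype(np.float32));print('  ',t,len(r),np.round(c,1),round(rr,1))
    dark=p['color'].max(-1)<45
    m=dark&(C[...,2]>.24)&(C[...,2]<.2695)&(abs(C[...,0]-.447)<.03)&(abs(C[...,1]-.315)<.08)
    if m.sum()>20:
        print(n,'rail',cv2.minAreaRect((C[m][:,:2]*1000).astype(np.float32)),np.percentile(C[m][:,2],[1,98]))
    m=~dark&(C[...,2]>.09)&(C[...,2]<.235)&(abs(C[...,0]-.447)<.04)&(C[...,1]>.245)&(C[...,1]<.4)
    r=C[m]; 
    if len(r)>50:
        c=r.mean(0);u,sv,vt=np.linalg.svd(r-c);print(n,'panel normal',np.round(vt[2],4),'rms',sv[2]/np.sqrt(len(r)))
E
```

```text
scene 0.109 375 z [0.1048 0.1367]
   mouth 126 [463.2 223.6] 22.4
   top 104 [462.  225.9] 20.1
scene 0.229 476 z [0.2241 0.2541]
   mouth 152 [466.8 223.7] 22.5
   top 124 [461.8 225.6] 20.3
scene rail ((453.3554382324219, 317.2745666503906), (31.65705680847168, 119.08680725097656), 11.169153213500977) [0.24196488 0.2663675 ]
scene panel normal [-0.9867 -0.1628  0.001 ] rms 0.001467386942554112
side 0.109 322 z [0.106  0.1381]
   mouth 119 [461.6 216.3] 19.2
   top 86 [461.5 223.3] 21.8
side 0.229 350 z [0.2263 0.2535]
   mouth 125 [460.9 218.5] 19.6
   top 89 [461.1 224. ] 21.4
side rail ((447.85272216796875, 312.5723571777344), (117.99564361572266, 40.38105773925781), 84.56165313720703) [0.24147488 0.26759133]
side panel normal [-0.986  -0.1656  0.0201] rms 0.001986786467178154
```

```bash
python3 -m jog '[[[-0.005,0.03,0,0,0,0],[-0.01,0.06,0,0,0,0],[-0.015,0.09,0,0,0,0],[-0.02,0.123,0,0,0,0.03],[-0.008,0.15,0,0,0,0.06],[0.004,0.178,0,0,0,0.09],[0.016,0.206,0,0,0,0.12],[0.028,0.234,0,0,0,0.15]]]'
python3 -m jog '[[[0.01,0.028,0,0,0,0.03],[0.02,0.056,0,0,0,0.06],[0.028,0.078,0,0,0,0.08],[0.028,0.08,0,0,0,0.082],[0.028,0.08,0,0,0,0.082]]]'
python3 - <<'E'
from kn import *
s=telemetry.sense();print(s['ee_pos'],s['finger_gap'],s['ft_force'],s['tool_rot'])
for n in('scene','side'):
    p=vision.snapshot(n);save(p,n+'5');np.savez(f'pics/{n}5.npz',**p)
a=cv2.imread('pics/scene5.png')[60:300,100:400];b=cv2.imread('pics/side5.png')[180:420,160:460]
cv2.imwrite('pics/c6.png',cv2.resize(np.hstack([a,b]),(800,320)))
E
```

```text
time_s: 5.22
ee_pos: [0.5127, 0.0858, 0.2153]
tool_rot: [3.141, 0.016, -0.003]
ft_force: [0.7, 0.7, -4.3]
finger_gap: 0.171
time_s: 5.63
ee_pos: [0.5413, 0.0066, 0.2151]
tool_rot: [-3.139, 0.113, 0.004]
ft_force: [-1.1, 0.2, -4.5]
finger_gap: 0.172
[0.54125317 0.00659346 0.21509456] 0.17153136030105592 [-1.08332759  0.21121934 -4.48782658] [-3.13939931  0.11308236  0.00383613]
```

View pics/c6.png

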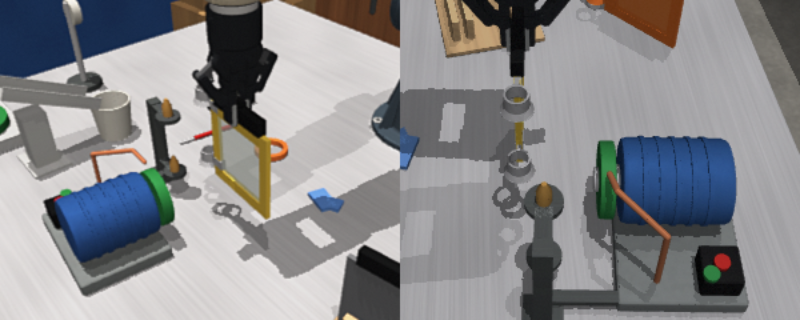

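The door hangs upright in the grip, with its knuckles just short of and to the robot side of the post. Now I measure knuckle against pin.

```bash
python3 - <<'E'
from kn import *
s=telemetry.sense();e=s['ee_pos']
Rm=R.from_rotvec(s['tool_rot']).as_matrix();print('yaw',np.degrees(np.arctan2(Rm[1,0],Rm[0,0])),'axis z',Rm[:,2])
k0=e[:2]+np.array([-.0073,-.0941]);print('predicted knuckle',k0)
prof=lambda h:np.where(h<.004,.020,np.where(h<.010,.0185,.0155))
for n in('scene','side'):
    p=dict(np.load(f'pics/{n}5.npz'));C=cloud(p)
    for z0 in (.107,.227):
        q=knuck(C,k0,(z0-.012,z0+.032)); 
        if len(q)<15: print(n,z0,len(q));continue
        print(n,z0,len(q),'z',np.round(np.percentile(q[:,2],[1,99]),4))
        for a,b,t in((-.003,.006,'mouth'),(.021,.03,'top')):
            r=q[(q[:,2]>z0+a)&(q[:,2]<z0+b)]
            if len(r)>10:
                c,rr=cv2.minEnclosingCircle((r[:,:2]*1000).astype(np.float32));print('  ',t,len(r),np.round(c,1),round(rr,1), np.round(r[:,:2].min(0)*1000,1),np.round(r[:,:2].max(0)*1000,1))
    m=(C[...,2]>.1)&(C[...,2]<.225)&(abs(C[...,0]-.541)<.03)&(C[...,1]>-.055)&(C[...,1]<.08)
    r=C[m]
    if len(r)>50:
        c=r.mean(0);u,sv,vt=np.linalg.svd(r-c);print(n,'panel c',c,'normal',np.round(vt[2],4))
E
```

```text
yaw -3.994523822013418 axis z [-1.80156026e-03  4.11938779e-04 -9.99998292e-01]
predicted knuckle [ 0.53374734 -0.0860004 ]
scene 0.107 187 z [0.0986 0.1359]
   mouth 51 [542.5 -81. ] 18.5 [536.1 -99.4] [552.2 -62.6]
   top 46 [538.3 -82.3] 21.5 [ 523.1 -103.8] [549.2 -60.9]
scene 0.227 154 z [0.2208 0.2516]
   mouth 57 [544.2 -80. ] 19.2 [537.6 -98.8] [553.  -61.2]
   top 19 [540.6 -89.9] 12.7 [ 537.6 -102.4] [549.3 -77.4]
scene panel c [0.5436559  0.01406766 0.16322345] normal [ 9.972e-01 -7.490e-02 -2.000e-04]
side 0.107 465 z [0.1022 0.1365]
   mouth 138 [532.2 -87.5] 19.6 [ 514.2 -106.8] [551.4 -73.8]
   top 135 [530.5 -82.5] 21.1 [ 518.3 -103.7] [546.8 -61.5]
side 0.227 571 z [0.2177 0.253 ]
   mouth 164 [533.4 -88.2] 19.7 [ 514.7 -107.2] [552.7 -74.4]
   top 159 [534.7 -82.7] 20.8 [ 518.7 -103.4] [548.4 -62. ]
```

```bash
python3 -m jog '[[[0.012,0.01,0,0,0,0],[0.024,0.03,0,0,0,0],[0.03,0.05,0,0,0,0],[0.03,0.07,0,0,0,0],[0.03,0.082,0,0,0,0],[0.03,0.086,0,0,0,0],[0.03,0.086,0,0,0,0],[0.03,0.086,0,0,0,0]]]'
python3 - <<'E'
from kn import *
s=telemetry.sense();print(s['ee_pos'],s['finger_gap'],s['ft_force'])
e=s['ee_pos'];k0=e[:2]+np.array([-.0075,-.0940]);print('pred',k0)
for n in('scene','side'):
    p=vision.snapshot(n);save(p,n+'6');np.savez(f'pics/{n}6.npz',**p);C=cloud(p)
    for z0 in (.106,.226):
        q=knuck(C,k0,(z0-.012,z0+.032)); 
        for a,b,t in((-.003,.006,'mouth'),(.021,.03,'top')):
            r=q[(q[:,2]>z0+a)&(q[:,2]<z0+b)]
            if len(r)>10: print(n,z0,t,len(r),np.round(r[:,:2].min(0)*1000,1),np.round(r[:,:2].max(0)*1000,1))
a=cv2.imread('pics/scene6.png')[90:240,160:320];b=cv2.imread('pics/side6.png')[270:420,190:350]
cv2.imwrite('pics/c7.png',cv2.resize(np.hstack([a,b]),(800,375)))
E
```

```text
time_s: 6.4
ee_pos: [0.5653, -0.0794, 0.2163]
tool_rot: [-3.139, 0.109, 0.001]
ft_force: [-0.9, -0.1, -4.2]
finger_gap: 0.173
[ 0.56532107 -0.07935801  0.21633857] 0.17269930563435282 [-0.86290807 -0.05973152 -4.20525715]
pred [ 0.55782107 -0.17335801]
scene 0.106 mouth 30 [ 560.8 -185.3] [ 578.3 -150.1]
scene 0.106 top 43 [ 547.6 -188.5] [ 574.1 -148.5]
scene 0.226 mouth 33 [ 563.3 -192.4] [ 578.  -153.5]
scene 0.226 top 22 [ 545.1 -184.6] [ 574.3 -162.1]
side 0.106 mouth 56 [ 538.6 -190.2] [ 576.5 -162. ]
side 0.106 top 26 [ 543.6 -184.3] [ 571.4 -174. ]
side 0.226 mouth 144 [ 539.4 -194.4] [ 577.4 -165. ]
side 0.226 top 219 [ 543.8 -189.9] [ 572.8 -148. ]
```

View pics/c7.png

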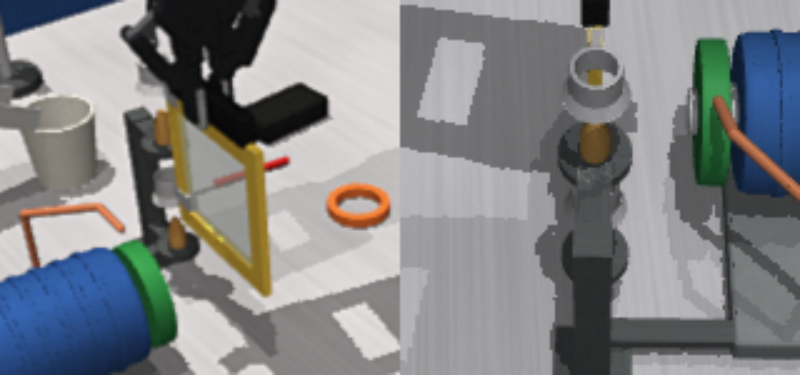

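The knuckles sit over both pins. The measured axis is about (558, −174) mm against the pin at (557.5, −174), so I lower in steps.

```bash
python3 -m jog '[[[0,0,0.008,0,0,0],[0,0,0.016,0,0,0],[0,0,0.024,0,0,0],[0,0,0.032,0,0,0],[0,0,0.038,0,0,0],[0,0,0.038,0,0,0]]]'
python3 -m jog '[[[0,0,0.005,0,0,0],[0,0,0.01,0,0,0],[0,0,0.013,0,0,0],[0,0,0.015,0,0,0],[0,0,0.015,0,0,0],[0,0,0.015,0,0,0]]]'
python3 - <<'E'
from kn import *
s=telemetry.sense();print(s['ee_pos'],s['finger_gap'],s['ft_force'])
for n in('scene','side'):
    p=vision.snapshot(n);save(p,n+'7');np.savez(f'pics/{n}7.npz',**p);C=cloud(p)
    q=knuck(C,(.558,-.174),(.165,.22));print(n,len(q),np.percentile(q[:,2],[2,50,98]))
    m=(C[...,2]>.05)&(C[...,2]<.165)&(abs(C[...,0]-.565)<.03)&(C[...,1]>-.145)&(C[...,1]<-.005);r=C[m]
    if len(r)>50: c=r.mean(0);u,sv,vt=np.linalg.svd(r-c);print(n,'panel c',c,'normal',np.round(vt[2],4))
a=cv2.imread('pics/scene7.png')[90:240,160:320];b=cv2.imread('pics/side7.png')[270:420,190:350]
cv2.imwrite('pics/c8.png',cv2.resize(np.hstack([a,b]),(800,375)))
E
```

```text
time_s: 7.0
ee_pos: [0.565, -0.0796, 0.1763]
tool_rot: [-3.139, 0.109, 0.003]
ft_force: [0.1, 3.4, -6.5]
finger_gap: 0.168
time_s: 7.5
ee_pos: [0.5655, -0.0796, 0.1626]
tool_rot: [-3.139, 0.11, 0.001]
ft_force: [0.9, 6.6, -3.5]
finger_gap: 0.174
[ 0.56546808 -0.07955137  0.16259099] 0.17413392171316044 [ 0.87110472  6.56625605 -3.45024392]
scene 134 [0.16534456 0.1767036  0.19827872]
scene panel c [ 0.56778182 -0.07431642  0.10837751] normal [ 0.9975 -0.0702  0.0027]
side 820 [0.16707663 0.18403856 0.20059734]
```

View pics/c8.png

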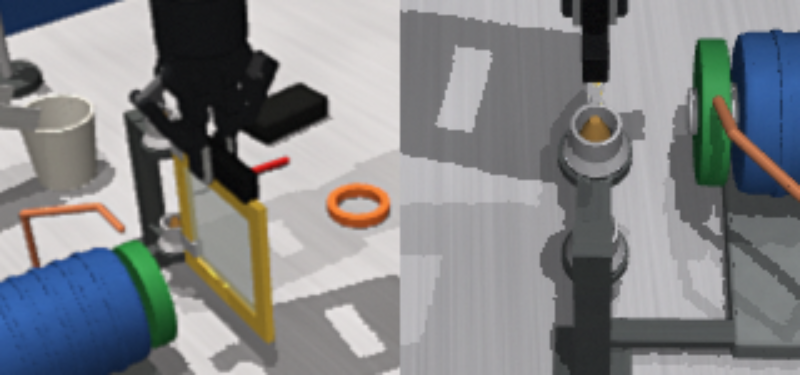

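Both pins are inside. The brass tip shows within the upper knuckle, and the mouths are about 4 mm above the brackets. I nudge +y slightly to relieve the 6.6 N side force, go down 3 mm, then release.

```bash
python3 -m jog '[[[0,-0.001,0.001,0,0,0],[0,-0.0015,0.002,0,0,0],[0,-0.0015,0.003,0,0,0],[0,-0.0015,0.003,0,0,0],[0,-0.0015,0.003,0,0,0]]]'
python3 -m jog '[[[0,0,0,0,0,0],[0,0,0,0,0,0],[0,0,0,0,0,0],[0,0,0,0,0,0],[0,0,0,0,0,0],[0,0,0,0,0,0]]]' 0.2 20
python3 - <<'E'
from kn import *
s=telemetry.sense();print(s['ee_pos'],s['finger_gap'],s['ft_force'])
p=vision.snapshot('wrist');save(p,'wrist8')
E
```

```text
time_s: 8.02
ee_pos: [0.5658, -0.0789, 0.1607]
tool_rot: [3.139, -0.11, 0.0]
ft_force: [-1.3, 2.7, 2.3]
finger_gap: 0.17
time_s: 8.52
ee_pos: [0.5657, -0.0789, 0.1605]
tool_rot: [3.14, -0.11, 0.0]
ft_force: [1.1, -0.5, 0.2]
finger_gap: 0.602
[ 0.56573165 -0.07886869  0.16048233] 0.6019765188152576 [ 1.07730024 -0.50801676  0.1997547 ]
```

View pics/wrist8.png

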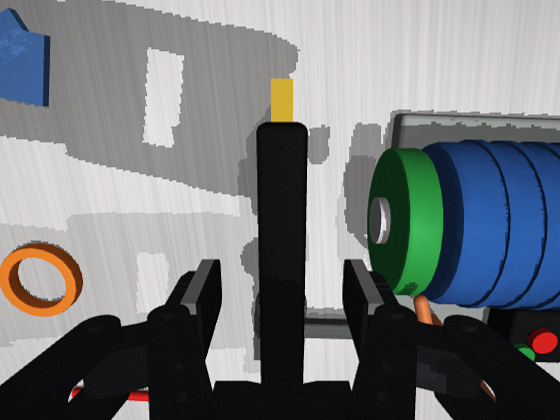

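The jaws are clear on both sides of the rail, with pads at (205,290) and (360,290) and the rail at (282,250). The wheel's finger clearance is fine too. I retreat straight up and check.

```bash
python3 -m jog '[[[0,0,-0.015,0,0,0],[0,0,-0.035,0,0,0],[0,0,-0.065,0,0,0],[0,0,-0.1,0,0,0],[0,0,-0.14,0,0,0],[0,0,-0.17,0,0,0],[0,0,-0.17,0,0,0],[0,0,-0.17,0,0,0]]]'
python3 - <<'E'
from kn import *
s=telemetry.sense();print(s['ee_pos'],s['finger_gap'],s['ft_force'],s['time_s'])
for n in('scene','side'):
    p=vision.snapshot(n);save(p,n+'9');C=cloud(p)
    for z0 in(.05,.17):
        q=knuck(C,(.558,-.174),(z0-.005,z0+.05));print(n,z0,len(q),np.round(np.percentile(q[:,2],[2,50,98]),4))
        r=q[q[:,2]<z0+.008]
        if len(r)>10: print('  mouth',np.round(r[:,:2].min(0)*1000,1),np.round(r[:,:2].max(0)*1000,1))
    m=(C[...,2]>.05)&(C[...,2]<.165)&(abs(C[...,0]-.565)<.04)&(C[...,1]>-.145)&(C[...,1]<-.005);r=C[m]
    if len(r)>50: c=r.mean(0);u,sv,vt=np.linalg.svd(r-c);print(n,'panel c',c,'normal',np.round(vt[2],4))
    dark=p['color'].max(-1)<45
    for t,x,y in(('door rail',.564,-.08),('blank rail',.5465,.331)):
        m=dark&(abs(C[...,0]-x)<.05)&(abs(C[...,1]-y)<.09)&(C[...,2]>.15)&(C[...,2]<.23)
        if m.sum()>30: print(n,t,cv2.minAreaRect((C[m][:,:2]*1000).astype(np.float32)),'ztop',np.percentile(C[m][:,2],98))
a=cv2.imread('pics/scene9.png')[90:360,140:470];b=cv2.imread('pics/side9.png')[240:420,190:410]
cv2.imwrite('pics/c9.png',np.hstack([cv2.resize(a,(400,327)),cv2.resize(b,(400,327))]))
E
```

```text
time_s: 9.23
ee_pos: [0.5662, -0.0789, 0.3319]
tool_rot: [3.139, -0.11, 0.005]
ft_force: [1.2, 0.0, -0.6]
finger_gap: 0.597
[ 0.56617392 -0.07892973  0.33187582] 0.5970714175181432 [ 1.16286907  0.03039944 -0.63934594] 9.2333
scene 0.05 177 [0.0462 0.0632 0.083 ]
  mouth [ 562.8 -198.9] [ 580.4 -149.5]
scene 0.17 216 [0.1656 0.1873 0.2006]
  mouth [ 562.6 -199.3] [ 580.7 -151.3]
scene panel c [ 0.56817319 -0.07442281  0.10771734] normal [ 0.9975 -0.07    0.0023]
scene door rail ((567.8511352539062, -90.87510681152344), (22.77231216430664, 157.02560424804688), 0.616887629032135) ztop 0.20889944449727244
scene blank rail ((546.3630981445312, 330.7268371582031), (17.58057975769043, 118.24984741210938), 10.297082901000977) ztop 0.18127226270708147
side 0.05 170 [0.0457 0.0534 0.0783]
  mouth [ 535.9 -193.6] [ 578.  -157.6]
side 0.17 836 [0.1675 0.1804 0.2001]
  mouth [ 535.4 -199.7] [ 578.8 -155.9]
side door rail ((563.9888916015625, -86.87442779541016), (143.98406982421875, 15.855157852172852), 86.85897827148438) ztop 0.21007993910094658
```

View pics/c9.png

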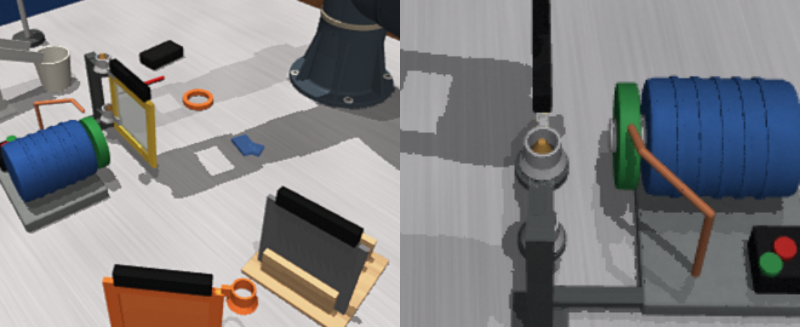

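The checks agree:
- **Door height:** the rail top is at 0.209 m, against 0.208 m expected when fully seated.
- **Door pose:** upright, yaw −4° like the grinder, with the pin tip visible inside the knuckle.
- **Blank:** still at (546, 331) mm.
- **Robot:** clear of everything.

I hand in now.

```bash
python3 -c "
from cell import order; print(order.hand_in())"
```

```text
the job is handed in; nothing more can be done
None
```

I moved the yellow-framed guard door from the rack to the grinder and hung it closed on both hinge pins, then handed the job in. The robot clock read about 9.3 s of the 45 s allowed. The hand-in reports no verdict.

**How it went:**
- **First grasp missed:** the shut pads stood about 37 mm farther back than the stated TCP, so the jaws closed above the rail without moving the door. I reopened, went lower and gripped it with a 15 mm gap.
- **Hanging:** I brought the door in from +y and lowered both knuckles together, holding it until the mouths were within a few mm of the brackets. I nudged the door about 1.5 mm to relieve a 6.6 N side force, then released it and backed straight up.

**Last checks:**
- **Seating:** the rail top is at 0.209–0.210 m; 0.208 m is expected when fully down. The upper knuckle top read 0.200 m instead of 0.196 m, probably because the 0.202 m pin tip is in the same points.
- **Position:** just before lowering, the knuckle axis was within about 1 mm of the pin axis. After release I saw the pin tip inside the upper knuckle but did not see inside the lower one.
- **Pose:** the door is upright within about 0.2° and at the grinder's yaw of about −4°.
- **Blank and look-alike:** the grey panel is still at (546, 331) mm, less than 1 mm from its start. I did not go near the orange look-alike.
- **Robot:** 0.17 m above the release point, with no contact force beyond sensor noise.

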